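# Press a tin lid home in the cam press

## Task

The tin standing in the lid press still has its lid sitting proud. Swing the press's arm over the tin by its upright grip until it clicks home in its end detent and let go of it, then raise the cam lever on its right side to the very top of its lift, where the lever stands straight up, so that the lid is pressed fully on. The lever springs back, so finish still holding it there with the fingers, under full pressure, and leave the tins, timer and brush beside the press where they are.

Things in the scene. Friction and masses are not known exactly. Their poses are not given: they have to be found in the camera images.
- lid_press: Grey cast bench press bolted to the table; place and yaw vary. Origin on the table under the centre of its lift plate; x to its back, y to its left, z up. In mm: base x -79 to 107, y -106 to 66, 16 high; column 24 thick at (80, 0) carries the arm; lever on the right; the rest is below z 67, save the detent housing behind the column (x 100 to 138, y -8 to 8, up to z 147).
- swing_arm (a joint): Arm on the column's vertical hinge, rad. 0 = parked out to the left; 1.25 = end stop, over the tin, pointing to the press's front (its -x). Grows counter-clockwise from above. Stays where left up to 0.86; then a sprung ball resists (about 2 N at the grip) until 1.08 and after that snaps the arm on to 1.25 and keeps it there.
- swing_pivot (a point): Point on the arm's vertical hinge axis, on the press column (x +80, y 0, z 129 of the press). Fixed.
- swing_knob (a point): Middle of the upright black grip on the arm's free end, 132 mm from the hinge axis, z = 171 mm. The grip is round about the vertical, 22 mm thick, 41 mm tall (z 147 to 188), narrower at its foot; take it from above. Fixed to the arm, a grey bar 24 mm wide, z 132 to 153 mm.
- cam_lever (a joint): Lever on a shaft along the press's y axis, rad. 0 = rest, laid to the rear 20 degrees above level; grows as the grip rises and comes to the front; 1.22 = upright, highest lift (10 mm); runs on to 1.8, where the lift is less. Plate lift = 15.3 cos(value - 1.22) - 5.3 mm. A return spring and the load pull it back to 0 with about 4 N at its grip.
- lever_pivot (a point): Point on the lever's shaft axis, level with the middle of its hand grip (x 0, y -143, z 45 mm of the press). Fixed.
- lever_grip (a point): Middle of the black hand grip at the lever's end, 130 mm from the shaft axis; in the press frame, mm: at rest (122, -143, 89), upright (0, -143, 175). The grip is a barrel lying along the shaft (press y), 22 mm thick, 58 mm long, that revolves freely on its own axis, outboard of the lever rod (11 mm thick, at y -103). Take it from above with the fingers closing along the press's x.
- lift_plate: Round steel plate, 80 mm, with a locating rim 60 mm inside and 4 mm high, origin at the centre of its top face, z = 75 at rest and 85 at full lift. The tin stands on it.
- pressure_foot: Rubber-faced sprung foot, 40 mm, under the arm 80 mm from its hinge; origin at the centre of its lower face, z = 114 mm. With the arm home it is over the middle of the plate, 3 mm above the proud lid. Its spring gives about 16 N at full lift.
- sample_tin: Plain metal tin on the lift plate, 56 mm diameter, 30 mm tall without its lid, loose; origin at the centre of its underside.
- tin_lid (a joint): How far the tin's lid (57 mm) has been pressed on, m: 0 = sits 4 mm proud (lid top 36 mm above the tin's underside), 0.004 = fully on. Needs about 6 N and stays where pressed.
- filled_tin_a: Larger closed tin, 64 x 30 mm, to the left of the press; leave alone.
- filled_tin_b: Smaller closed tin, 50 x 34 mm, to the left of the press; leave alone.
- timer: Grey kitchen timer, 40 x 62 x 17 mm, at the front edge to the right of the press; leave alone.
- sieve_brush: Wooden-handled brush, 40 x 165 x 18 mm, behind the press to the right; leave alone.
Mind the look-alikes: they are no part of the job. Leave any yellow look-alike of the sample_tin alone.

How it is judged:
On the way, in this order (a step that is already met when the one before it is completed fails the run):
1. the arm is swung over the tin, seated in its end detent and let go, with the lever still down (value of joint swing_arm above 1.19 rad and contact force between the fingers and swing_arm below 0.3 N and value of joint cam_lever below 0.2 rad), for 0.2 s.
2. the lid is pressed fully on against the seated arm (value of joint swing_arm above 1.19 rad and value of joint tin_lid above 0.0034 m and contact force between pressure_foot and sample_tin above 7 N), for 0.2 s.
At the end, for the whole second after the job is handed in: The arm is home in its detent (within 0.06 rad of its end stop), the fingers hold the lever still, within 0.15 rad (about 8 degrees) of upright, the lid is on to within 0.6 mm, the foot bears on it with more than 9 N, and the tin stands upright and centred on the plate (value of joint swing_arm above 1.19 rad and value of joint cam_lever between 1.07 and 1.37 rad and velocity of joint cam_lever between -0.15 and 0.15 rad/s and contact force between the fingers and cam_lever above 1 N and value of joint tin_lid above 0.0034 m and contact force between pressure_foot and sample_tin above 9 N and horizontal distance between sample_tin and lift_plate below 0.006 m and angle between sample_tin's own z axis and vertical below 0.06 rad); the arm keeps its last pose, push and grip.
It fails at once if a bystander is shifted by more than 3 cm (distance of any of filled_tin_a, filled_tin_b, timer, sieve_brush from where it was at the start of the episode above 0.03 m).
It fails at once if the tin is knocked over or out of the plate (angle between sample_tin's own z axis and vertical above 0.25 rad or horizontal distance between sample_tin and lift_plate above 0.02 m).
It also fails if it takes over 48 s, if anything falls off the work surface, if the arm or the gripper's body presses on something with over 40 N, if the wrist force passes 120 N, or if a joint passes its speed limit or range.

## Robot

A 7-joint arm with a two-finger parallel gripper is mounted at the origin on a cart in front of the work surface, level with it; the furniture and walls round the work are solid. World frame = base frame: x ahead of the robot, y to its left, z up, the work surface at z = 0. Lengths are in m, angles in rad, forces in N, time in s.
With the tool pointing down it reaches from about 0.4 to 0.85 m from the base axis. Payload 4.5 kg.
Tool frame: the origin (TCP) lies at the very end of the fingers, on their centre line; the grasp point (between the pads) lies 19 mm behind it (r.grip_point_offset is the distance from the TCP to the grasp point, in m); y points along the fingers, x is the direction in which the jaws open and shut, and the axes are right-handed (so a half turn about y gives the same grasp; the last joint's range is limited). The gripper opens to 88 mm and grips with 3 to 60 N. Pads are 18 mm wide; open, the fingers measure 123 mm over their backs; the gripper's body (75 mm by 187 mm) begins 45 mm behind the grasp point.
Start: joints at [1.154, 0.689, -0.195, 1.565, 0.157, 0.902, -0.215], TCP at [0.272, -0.563, 0.239] pointing down, gripper open.
Joint ranges: [-3.01, 3.01], [-0.46, 2.08], [-1.47, 1.51], [0.13, 2.56], [-1, 4.14], [0.04, 2.09], [-2.66, 2.66]. Speed limits (rad/s): [2.57, 2.57, 3.14, 3.14, 3.14, 3.14, 3.14].

## Interface

Orientations are given as a unit quaternion [x, y, z, w].
In Python, from plant import get_state, snapshot, camera_params, job, r gives the robot as it stands.
- The arm moves only by the tool carry_out, never from a script. Its arguments are lists of equal length, an entry for each row: "offset": the shift along the world's x, y, z in m, a list of three; "twist": the turn about the world's z in degrees. In form: {"offset": [[tx, ty, tz], ...], "twist": [twist, ...]}. A call has 1 to 8 rows; each row shifts and turns the commanded pose from where the row before left it; what a row does not reach is not made up. A row lasts 1/8 s, in which the tool goes at most 62.5 mm and 10.7 degrees, less where a joint would pass 70% of its speed; a pose out of reach is approached as far as the arm can. A call with a gripper value outside its range is refused whole. "grip" is the finger opening in m, from 0 to 0.0881, set as the call begins (left out, the last holds). The fingers move at their own pace and stop on an object; "newtons" is the grip in N (left out, the last holds). Time passes only in rows, so rows that do not move let the fingers close. It gives the time, the measured TCP pose, the force and the opening at its end, in the units of the state.
- get_state(): the state, without advancing time (a new reading comes with each control period).
- snapshot(name): name is "scene" or "top"; returns the picture (480x640x3 uint8, red, green, blue); there is no depth.
- camera_params(name): a dict with "camera_matrix" (3x3 intrinsics, pixels), "eye" and "orientation" of the camera in the world. Camera axes: x right, y up, looking along -z (the intrinsics and any distortion apply to the point x, -y, -z); pixel columns grow to the right and rows downward; lengths in m; the calibration is good to about 2 mm. A picture is of the moment at which its call begins. camera_params takes no time and is no camera call.
- job.finish_job(): hands the job in, once; it reports no verdict.
The state is a dict: "clock": time; "q": joint angles; "qd": joint speeds; "joint_torque": joint torques, N m; "tool_pos": TCP position; "eef_rot": TCP orientation; "contact_force": force on the tool from outside, world axes, zero at the start; "moment": the same for the moment, N m; "opening": opening from 0.0 (shut) to 1.0 (fully open).
Only numpy, scipy, OpenCV 4.12 (cv2) and the standard library are available. Lean on these libraries where they do the work, as an engineer would, in place of code of your own. Each camera call takes 0.05 s, during which the arm holds its last target. There are 200 camera calls.

## Working session

There is one attempt and no reset: what is moved stays moved. The work goes in short steps, Python scripts to look and compute and a tool call to move; the robot and the scene stay as the last step left them, time stands still between calls to the robot, and variables do not carry over. Pictures are saved under pics/ and viewed, about 8 in all and at most 12, crops included, and the job is handed in when it is done.

Besides the shell and the picture viewer there is one more tool, called after ">>>" as name(argument=value, ...) on one line, values as JSON. carry_out: Moves the arm, as the interface text tells. Its arguments: {"type":"object","properties":{"offset":{"type":"array"},"twist":{"type":"array"},"grip":{"type":"number"},"newtons":{"type":"number"}},"required":["offset","twist"]}

```bash
mkdir -p pics; ls; python3 - <<'E'
from plant import *
import cv2, numpy as np
s=get_state(); print({k:np.round(v,3).tolist() for k,v in s.items()})
for n in ("scene","top"):
    p=camera_params(n); print(n,{k:np.round(v,4).tolist() if not isinstance(v,str) else v for k,v in p.items()})
    cv2.imwrite(f"pics/{n}0.png",snapshot(n)[:,:,::-1])
E
```

```text
pics
{'clock': 0.0, 'q': [1.154, 0.69, -0.195, 1.566, 0.157, 0.902, -0.215], 'qd': [-0.001, 0.002, 0.001, -0.0, 0.0, 0.001, -0.002], 'joint_torque': [-0.001, -52.758, -1.267, -15.343, -0.053, 0.007, 0.0], 'tool_pos': [0.272, -0.562, 0.238], 'eef_rot': [-0.599, 0.376, -0.375, 0.599], 'contact_force': [-0.048, -0.136, -0.161], 'moment': [0.012, -0.029, 0.021], 'opening': 0.996}
scene {'camera_matrix': [[564.6799, 0.0, 318.6683], [0.0, 564.6799, 245.7564], [0.0, 0.0, 1.0]], 'eye': [-0.0033, 0.0578, 0.8709], 'orientation': [0.2827, -0.2093, -0.5666, 0.7451]}
top {'camera_matrix': [[475.6202, 0.0, 321.3155], [0.0, 475.6202, 238.7908], [0.0, 0.0, 1.0]], 'eye': [0.4402, 0.2127, 0.9708], 'orientation': [0.0817, -0.0691, -0.6358, 0.7644]}
```

View pics/scene0.png

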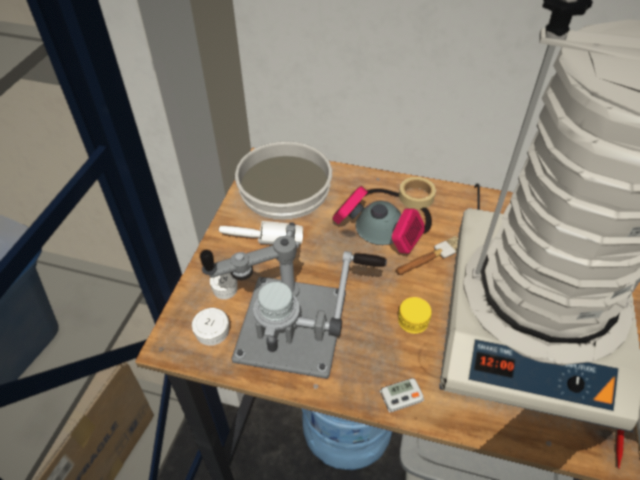

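View pics/top0.png

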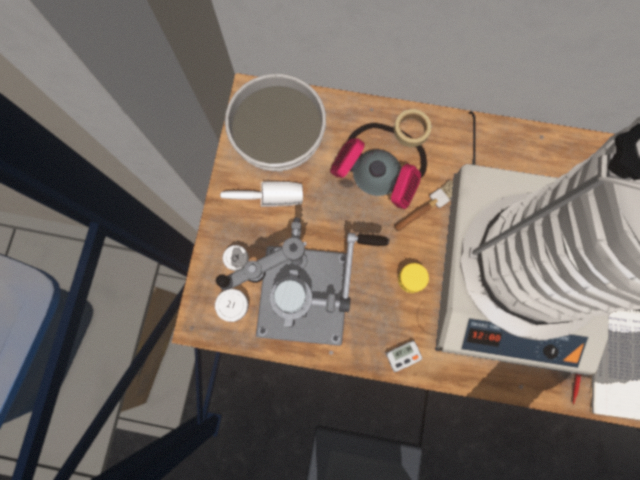

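The top view shows the black upright swing knob at (224,282), the lever's black barrel at (373,240), the tin's lid at (291,296), and the hinge at about (291,245). The yellow look-alike tin is at (413,277). Other black items are the earmuff band (375,130) and the scale's black knobs (550,352) and (630,150); none of them is on the press.

```bash
cat > h.py <<'E'
from plant import *
import cv2, numpy as np
from scipy.spatial.transform import Rotation as R
from scipy.ndimage import label
def ray(n,u,v):
    p=camera_params(n); K=np.array(p["camera_matrix"]); d=np.linalg.solve(K,[u,v,1.]); d[1:]*=-1
    return np.array(p["eye"]),R.from_quat(p["orientation"]).apply(d)
def plane(n,u,v,z):
    e,d=ray(n,u,v); return e+d*(z-e[2])/d[2]
def two(a,b):
    (e1,d1),(e2,d2)=ray("scene",*a),ray("top",*b)
    t=np.linalg.lstsq(np.c_[d1,-d2],e2-e1,rcond=None)[0]
    p,q=e1+d1*t[0],e2+d2*t[1]; return (p+q)/2,np.linalg.norm(p-q)
def pix(n,P):
    p=camera_params(n); c=R.from_quat(p["orientation"]).inv().apply(np.array(P)-p["eye"]); c[1:]*=-1
    u=np.array(p["camera_matrix"])@c; return u[:2]/u[2]
def dark(img,box,th=60):
    x0,y0,x1,y1=box; m=(img[y0:y1,x0:x1].max(2)<th).astype(np.uint8)
    k,l,s,c=cv2.connectedComponentsWithStats(m); i=1+np.argmax(s[1:,4]); return c[i]+[x0,y0],s[i].tolist()
E
python3 - <<'E'
from h import *
S,T=[cv2.imread(f"pics/{n}0.png")[:,:,::-1] for n in("scene","top")]
ks,a=dark(S,(190,240,225,285));kt,b=dark(T,(208,265,240,298))
ls,c=dark(S,(354,245,395,275));lt,d=dark(T,(358,228,395,252))
print(ks,a,kt,b,ls,c,lt,d)
print("knob",two(ks,kt),plane("scene",*ks,.171),plane("top",*kt,.171))
print("lever",two(ls,lt),plane("scene",*ls,.089),plane("top",*lt,.089))
print("lid",two((275,298),(291,296)),plane("top",291,296,.111),plane("scene",275,298,.111))
for uv in((262,331),(336,339),(345,255)): print("base corner",plane("top",*uv,.016))
for uv in((239,353),(322,367)): print("screw s",plane("scene",*uv,.016))
print("hinge",two((286,243),(292,247)),plane("top",292,247,.16))
a=T[180:360,190:410];cv2.imwrite("pics/c1.png",cv2.resize(a[:,:,::-1],None,fx=3.6,fy=3.3,interpolation=3))
E
```

```text
[207.32093023 260.58139535] [11, 11, 14, 21, 215] [223.02564103 280.78632479] [9, 11, 13, 11, 117] [368.90592334 259.79790941] [0, 9, 31, 12, 287] [372.07391304 239.59565217] [0, 7, 29, 10, 230]
knob (array([0.51021486, 0.39484737, 0.16677452]), np.float64(0.0020788948072145044)) [0.50688909 0.39385673 0.171     ] [0.51020726 0.39290348 0.171     ]
lever (array([0.64493896, 0.15199679, 0.08967775]), np.float64(0.0017506337703566289)) [0.64513697 0.15289035 0.089     ] [0.64538945 0.15111544 0.089     ]
lid (array([0.51070589, 0.28237337, 0.10426493]), np.float64(0.004394917506288585)) [0.51090712 0.27978208 0.111     ] [0.50549928 0.28246946 0.111     ]
base corner [0.44083571 0.3299516  0.016     ]
base corner [0.45217798 0.18382924 0.016     ]
base corner [0.62056684 0.19518986 0.016     ]
screw s [0.44177121 0.33327192 0.016     ]
screw s [0.45380332 0.18783319 0.016     ]
hinge (array([0.59257062, 0.29052605, 0.1509943 ]), np.float64(0.00248331304999392)) [0.59049781 0.29083337 0.16      ]
```

View pics/c1.png

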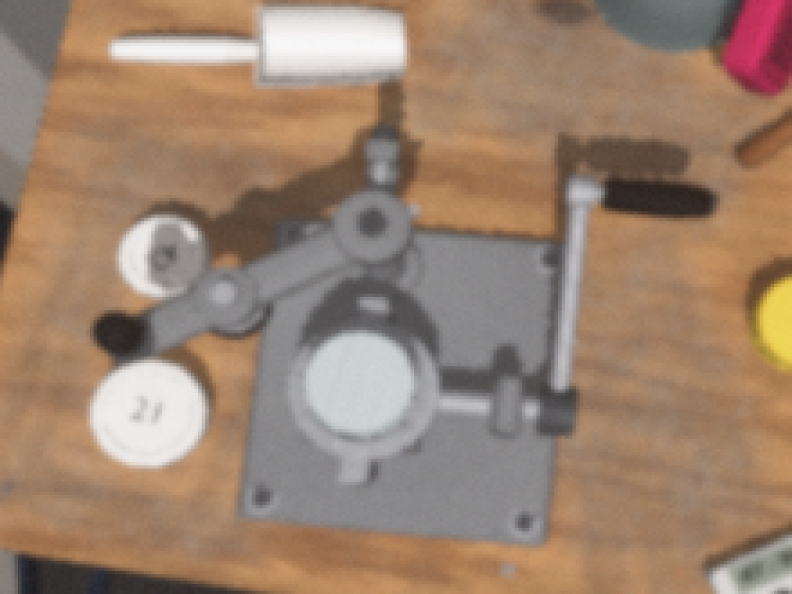

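```bash
python3 - <<'E'
from h import *
s=get_state(); M=R.from_quat(s["eef_rot"]).as_matrix(); print(M.round(3)); print("jaw deg",np.degrees(np.arctan2(M[1,0],M[0,0])))
for uv,z in(((441,348),.05),((600,372),.05),((465,168),.05),((466,260),.08),((545,330),.08),((475,250),.15),((560,310),.15)): print(uv,plane("top",*uv,z).round(3))
for uv,z in(((445,388),0),((625,425),.0),((470,290),.1),((550,345),.1)): print("s",uv,plane("scene",*uv,z).round(3))
print("pan",two((565,5),(632,155)))
print("timer",plane("top",404,356,.017),"brush",plane("top",425,210,.01))
E
```

```text
[[ 0.436 -0.001  0.9  ]
 [-0.9    0.001  0.436]
 [-0.002 -1.    -0.   ]]
jaw deg -64.16879567565883
(441, 348) [ 0.471 -0.013  0.05 ]
(600, 372) [ 0.482 -0.311  0.05 ]
(465, 168) [ 0.837 -0.015  0.05 ]
(466, 260) [ 0.641 -0.031  0.08 ]
(545, 330) [ 0.537 -0.19   0.08 ]
(475, 250) [ 0.646 -0.026  0.15 ]
(560, 310) [ 0.568 -0.181  0.15 ]
s (445, 388) [ 0.479 -0.019  0.   ]
s (625, 425) [ 0.491 -0.304  0.   ]
s (470, 290) [ 0.616 -0.028  0.1  ]
s (550, 345) [ 0.541 -0.159  0.1  ]
pan (array([ 0.65155708, -0.03313758,  0.57502764]), np.float64(0.00656840781998604))
timer [0.44435841 0.04788474 0.017     ] brush [0.74665962 0.04662944 0.01      ]
```

>>> carry_out(offset=[[-0.014,0.029,0.01],[-0.014,0.029,0.01],[-0.014,0.029,0.01],[-0.014,0.029,0.01],[-0.014,0.03,0.01],[-0.014,0.03,0.01],[0,0,0],[0,0,0]], twist=[10,10,10,10,10,10,10,10])

```text
clock: 1.1
tool_pos: [0.1879, -0.3862, 0.2988]
eef_rot: [0.7, 0.099, -0.1, -0.7]
contact_force: [-0.3, -0.4, 0.1]
opening: 1.003
```

```bash
python3 - <<'E'
from h import *
s=get_state(); print(s["clock"],s["q"],s["tool_pos"]); M=R.from_quat(s["eef_rot"]).as_matrix(); print("jaw deg",np.degrees(np.arctan2(M[1,0],M[0,0])),M[:,1])
E
```

```text
1.1 [ 1.477365    0.40225357 -0.66470253  2.02186493  0.33550145  0.82545544
  0.90232506] [ 0.18788961 -0.38620023  0.29884592]
jaw deg 16.156831612943307 [-5.00872881e-04 -1.52797698e-04 -9.99999863e-01]
```

>>> carry_out(offset=[[0.052,0.031,0],[0.048,0.036,0],[0.041,0.044,0],[0.036,0.048,0],[0.028,0.053,0],[0.02,0.056,0],[0.013,0.059,0],[0.004,0.06,0]], twist=[8,8,8,8,8,8,8,8])

```text
clock: 2.1
tool_pos: [0.4308, 0.0022, 0.2986]
eef_rot: [-0.541, -0.455, 0.455, 0.542]
contact_force: [1.0, 0.3, 0.7]
opening: 1.003
```

```bash
python3 - <<'E'
from h import *
s=get_state(); print(s["clock"],s["q"],s["tool_pos"]); M=R.from_quat(s["eef_rot"]).as_matrix(); print("jaw deg",np.degrees(np.arctan2(M[1,0],M[0,0])),M[:,1])
E
```

```text
2.1 [ 0.54012529  0.47973275 -0.97084185  2.01166594  0.50354445  0.90878122
  0.69700011] [0.43083488 0.00224255 0.2986124 ]
jaw deg 80.04842673280702 [ 3.48103022e-04  5.29785356e-04 -9.99999799e-01]
```

>>> carry_out(offset=[[0.011,0.055,0],[0.011,0.056,0],[0.011,0.056,0],[0.011,0.056,0],[0.011,0.056,-0.01],[0.012,0.056,-0.02],[0.012,0.056,-0.02],[0,0,0]], twist=[0,0,0,0,0,0,0,0], grip=0.06)

```text
clock: 3.1
tool_pos: [0.5069, 0.3957, 0.2462]
eef_rot: [-0.54, -0.454, 0.456, 0.542]
contact_force: [-0.5, -0.8, 0.3]
opening: 0.681
```

```bash
python3 - <<'E'
from h import *
s=get_state(); print(s["clock"],s["q"],s["tool_pos"]); M=R.from_quat(s["eef_rot"]).as_matrix(); print("jaw deg",np.degrees(np.arctan2(M[1,0],M[0,0])),M[:,1])
i=snapshot("scene"); print(pix("scene",s["tool_pos"]))
cv2.imwrite("pics/s2.png",i[:,:,::-1])
E
```

```text
3.1 [-0.33047452  0.80754321 -0.80188936  1.47710762  0.61005722  1.12043493
  0.151647  ] [0.50690737 0.39567839 0.24615043]
jaw deg 80.14643768538743 [-0.00427103  0.00108872 -0.99999029]
[198.42309405 228.62566365]
```

View pics/s2.png

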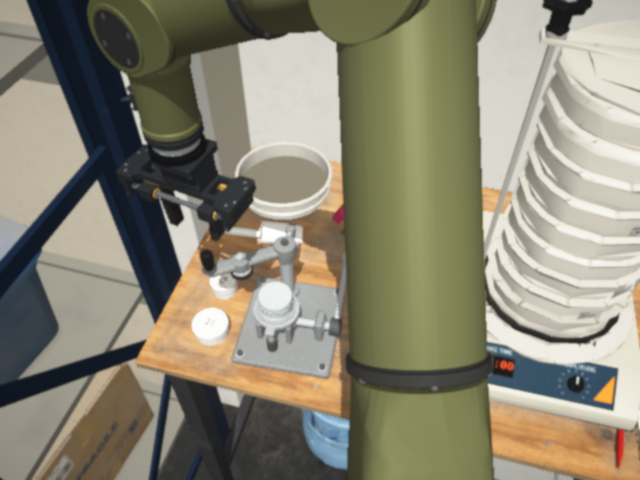

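>>> carry_out(offset=[[0.002,-0.002,-0.03],[0,0,-0.03],[0,0,-0.026],[0,0,0]], twist=[0,0,0,0])

```text
clock: 3.65
tool_pos: [0.5114, 0.3863, 0.1614]
eef_rot: [0.543, 0.452, -0.455, -0.542]
contact_force: [0.2, 0.7, 0.4]
opening: 0.682
```

>>> carry_out(offset=[[0,0,0],[0,0,0],[0,0,0],[0,0,0]], twist=[0,0,0,0], grip=0.015, newtons=10)

```text
clock: 4.15
tool_pos: [0.5113, 0.39, 0.1633]
eef_rot: [-0.542, -0.454, 0.453, 0.543]
contact_force: [1.3, 1.1, 0.8]
opening: 0.254
```

>>> carry_out(offset=[[-0.013,-0.013,0],[-0.012,-0.014,0],[-0.009,-0.016,0],[-0.007,-0.017,0],[-0.005,-0.018,0],[-0.002,-0.018,0],[0,-0.017,0],[0,0,0]], twist=[0,0,0,0,0,0,0,0])

```text
clock: 5.15
tool_pos: [0.4635, 0.2781, 0.1632]
eef_rot: [-0.541, -0.455, 0.452, 0.544]
contact_force: [-1.1, 6.3, -0.1]
opening: 0.235
```

>>> carry_out(offset=[[0,0,0],[0,0,0],[0,0,0],[0,0,0.03],[0,0,0.04],[0,0,0.03],[0,0,0],[0,0,0]], twist=[0,0,0,0,0,0,0,0], grip=0.05)

```text
clock: 6.15
tool_pos: [0.4631, 0.2755, 0.2618]
eef_rot: [0.543, 0.453, -0.454, -0.542]
contact_force: [-0.6, -0.6, -0.4]
opening: 0.571
```

```bash
python3 - <<'E'
from h import *
s=get_state(); print(s["clock"],s["q"],s["tool_pos"],s["contact_force"])
S=snapshot("scene");T=snapshot("top"); 
c=np.vstack([np.hstack([S[180:400,170:430],T[180:400,170:430]])]);cv2.imwrite("pics/s3.png",cv2.resize(c[:,:,::-1],None,fx=1.5,fy=1.5))
E
```

```text
6.15 [-0.12156966  0.65974688 -0.85409297  1.77743621  0.58926756  0.98281573
  0.17878838] [0.46310413 0.27552809 0.26181056] [-0.61185835 -0.6169034  -0.38804512]
```

View pics/s3.png

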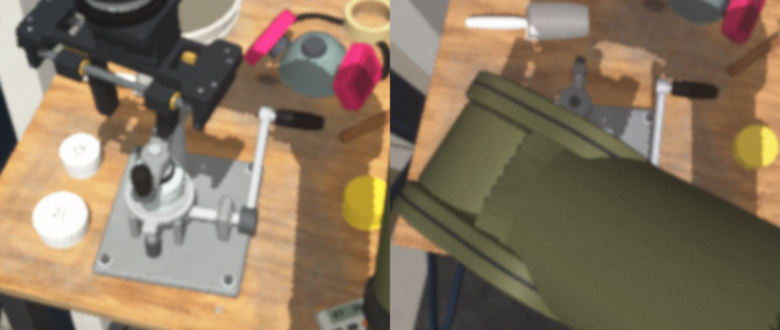

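The scene crop shows the arm over the tin with its grip at about (265,300). The lever is still at rest, with its barrel near (365,261). I'll check the arm's angle numerically.

```bash
python3 - <<'E'
from h import *
S=snapshot("scene");T=snapshot("top")
k,a=dark(S,(252,283,278,317)); K=plane("scene",*k,.171); print(k,a,K)
ls,c=dark(S,(350,245,395,275));lt,d=dark(T,(350,225,395,252)); print(ls,c,lt,d,two(ls,lt))
H=np.array([.592,.2905]); O=H-.08*np.array([.997,.0746])
print("ang from home (yaw 4.3): ",np.arctan2(K[1]-H[1],K[0]-H[0])%6.283-np.pi-np.radians(4.3), np.hypot(*(K[:2]-H)))
print("expected home pix", pix("scene",[.4604,.2806,.171]))
E
```

```text
[264.38947368 300.        ] [7, 8, 12, 20, 190] [0.45750918 0.2791123  0.171     ]
[369.43598616 259.73010381] [4, 9, 32, 12, 289] [372.968 239.564] [9, 10, 29, 11, 250] (array([0.64506561, 0.15071835, 0.09019803]), np.float64(0.0024674998284611688))
ang from home (yaw 4.3):  0.009236759347093004 0.1349720720449104
expected home pix [264.0951167  298.29764781]
```

>>> carry_out(offset=[[0.023,-0.015,0],[0.023,-0.015,0],[0.023,-0.016,0],[0.023,-0.016,0],[0.023,-0.016,0],[0.023,-0.016,0],[0.022,-0.016,0],[0.022,-0.015,0]], twist=[-9.5,-9.5,-9.5,-9.5,-9.5,-9.5,-9.5,-9.5])

```text
clock: 7.35
tool_pos: [0.6456, 0.1507, 0.2618]
eef_rot: [0.707, 0.021, -0.022, -0.707]
contact_force: [0.1, 0.4, 0.3]
opening: 0.569
```

>>> carry_out(offset=[[0,0,-0.03],[0,0,-0.03],[0,0,-0.03],[0,0,0]], twist=[0,0,0,0])

```text
clock: 7.85
tool_pos: [0.6433, 0.1506, 0.1697]
eef_rot: [0.707, 0.022, -0.026, -0.706]
contact_force: [-0.4, -0.7, -0.4]
opening: 0.562
```

```bash
python3 - <<'E'
from h import *
s=get_state(); print(s["clock"],s["q"],s["tool_pos"],s["contact_force"]); M=R.from_quat(s["eef_rot"]).as_matrix(); print("jaw deg",np.degrees(np.arctan2(M[1,0],M[0,0])),M[:,1])
S=snapshot("scene");T=snapshot("top")
c=np.hstack([S[150:390,250:470],T[120:360,250:470]]);cv2.imwrite("pics/s4.png",cv2.resize(c[:,:,::-1],None,fx=1.8,fy=1.8))
E
```

```text
7.85 [-0.07433619  0.84584626 -0.43996776  1.49755475  0.41911849  0.89945724
 -0.58197705] [0.64325156 0.15063492 0.16970334] [-0.41988532 -0.71331718 -0.44519587]
jaw deg 3.864805977180735 [-0.0061299  -0.00224576 -0.99997869]
```

View pics/s4.png

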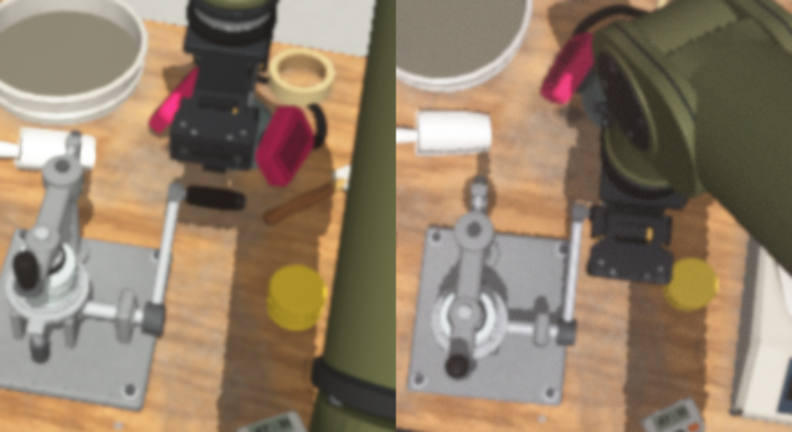

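The scene crop shows the gripper above the lever's barrel, which is at about (369,259), and the top crop shows the arm still home. I'll descend and take the barrel.

>>> carry_out(offset=[[0,0,-0.025],[0,0,-0.025],[0,0,-0.025],[0,0,-0.025],[0,0,0]], twist=[0,0,0,0,0])

```text
clock: 8.57
tool_pos: [0.645, 0.1513, 0.0725]
eef_rot: [0.707, 0.023, -0.024, -0.707]
contact_force: [-0.0, 0.2, 0.4]
opening: 0.565
```

>>> carry_out(offset=[[0,0,0],[0,0,0],[0,0,0],[0,0,0]], twist=[0,0,0,0], grip=0.01, newtons=25)

```text
clock: 9.07
tool_pos: [0.6458, 0.1516, 0.0735]
eef_rot: [-0.707, -0.024, 0.023, 0.707]
contact_force: [0.3, -0.7, 3.0]
opening: 0.237
```

>>> carry_out(offset=[[-0.0075,-0.0005,0.0165],[-0.0095,-0.0005,0.0155],[-0.0115,-0.001,0.014],[-0.0135,-0.001,0.012],[0,0,0]], twist=[0,0,0,0,0])

```text
clock: 9.7
tool_pos: [0.603, 0.1479, 0.1323]
eef_rot: [0.707, 0.024, -0.023, -0.706]
contact_force: [4.7, -0.7, -0.4]
opening: 0.237
```

>>> carry_out(offset=[[-0.015,-0.001,0.01],[-0.0165,-0.001,0.008],[-0.017,-0.0015,0.0055],[-0.018,-0.0015,0.003],[-0.0135,-0.001,0.0005],[0,0,0]], twist=[0,0,0,0,0,0])

```text
clock: 10.45
tool_pos: [0.5239, 0.1411, 0.1591]
eef_rot: [0.707, 0.024, -0.023, -0.706]
contact_force: [1.3, -4.2, 9.9]
opening: 0.242
```

```bash
python3 - <<'E'
from h import *
s=get_state(); print(s["clock"],s["tool_pos"],s["contact_force"],s["opening"])
S=snapshot("scene");T=snapshot("top")
c=np.hstack([S[150:390,220:440],T[150:390,220:440]]);cv2.imwrite("pics/s5.png",cv2.resize(c[:,:,::-1],None,fx=1.8,fy=1.8))
print(pix("scene",[.5227,.142,.175]),pix("top",[.5227,.142,.175]))
E
```

```text
10.45 [0.52388122 0.14114394 0.15913818] [ 1.3373939  -4.19195259  9.9325813 ] 0.24186688916721125
[362.09067458 284.41748656] [371.20446954 300.45965525]
```

View pics/s5.png

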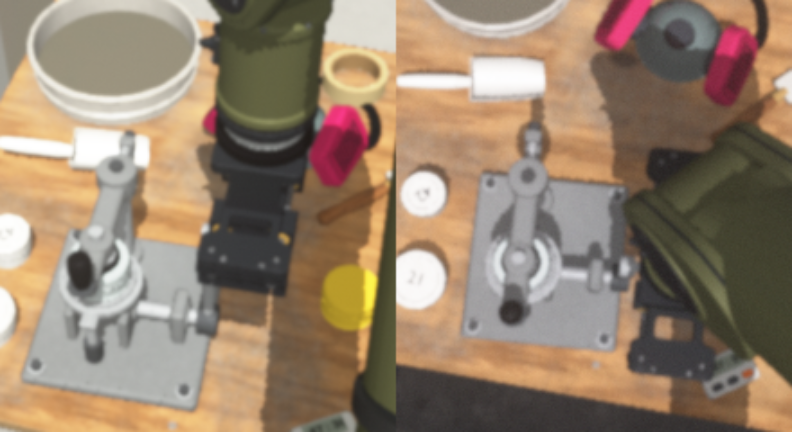

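The scene crop shows the lever rod standing up from its hub at (334,327), held by the fingers, with the arm still home. The TCP moved 122 mm horizontally and 86 mm up, which matches the upright position. I'll ease the push a little and let it settle.

>>> carry_out(offset=[[0,0,0.001],[0,0,0],[0,0,0],[0,0,0]], twist=[0,0,0,0])

```text
clock: 11.05
tool_pos: [0.5237, 0.1412, 0.1592]
eef_rot: [0.707, 0.023, -0.023, -0.706]
contact_force: [2.6, -4.9, 7.4]
opening: 0.242
```

```bash
python3 - <<'E'
from h import *
s=get_state(); print(s["tool_pos"],s["contact_force"],np.abs(s["qd"]).max())
S=snapshot("scene"); k,a=dark(S,(248,280,280,320)); print(k,plane("scene",*k,.171))
s=get_state(); print(s["clock"],s["tool_pos"],s["contact_force"],s["opening"])
print(job.finish_job())
E
```

```text
[0.52371653 0.14124743 0.15921955] [ 2.64450746 -4.91297771  7.36220238] 0.0004974535858018254
[264.32317073 300.3597561 ] [0.45684836 0.27898743 0.171     ]
11.1 [0.52371287 0.1412516  0.15922763] [ 2.96915844 -4.04160089  6.71896211] 0.24514148502026417
the job is handed in; nothing more can be done
None
```

I swung the press arm to its end stop by its upright grip and let go of it. I then took the lever's barrel from above, raised it to upright, and handed the job in at 11.1 s while still holding it.

**Arm home:** in the last picture its grip was at pixel (264, 300), unmoved since I let go and about 0.01 rad from the expected home angle.

**Lever upright:** the TCP moved 122 mm back and 86 mm up, matching the upright position to about 1 mm. The arm was at rest with the fingers still closed on the barrel (opening about 21 mm), and the wrist read about 7 N upward and 3 N to the rear.

**Not measured:** I did not check the lid's travel, the foot's force on it or the tin's centring. I infer full pressure from the lever's position and the given lift curve. The timer, brush and tins looked untouched in the pictures, but I did not measure them.

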